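# Load the wheel-masking jig and hold its sprung mask out at the mark

### The arm

A 6-joint arm with a two-finger parallel gripper is mounted at the origin on the work surface. World frame = base frame: x ahead of the robot, y to its left, z up, the work surface at z = 0. Lengths are in m, angles in rad, forces in N, time in s.
With the tool pointing down it reaches from about 0.2 to 0.875 m from the base axis. Payload 3.4 kg.
Tool frame: the origin (TCP) lies between the finger pads; the fingertips stand 25 mm ahead of it and the grasp point (between the pads) lies 6 mm ahead of it (r.nose_length is the z of the fingertips in the tool frame, in m); z points along the fingers, x is the direction in which the jaws open and shut, and the axes are right-handed (so a half turn about z gives the same grasp; the last joint's range is limited). The gripper opens to 94 mm and grips with 3 to 60 N. Pads are 16 mm wide; open, the fingers measure 119 mm over their backs; the gripper's body (75 mm by 177 mm) begins 78 mm behind the grasp point.
Start: joints at [1.13, 0.276, 1.505, -0, 1.361, -0.121], TCP at [0.181, 0.546, 0.23] pointing down, gripper open.
Joint ranges: [-2.89, 2.89], [-0.75, 2.08], [0.22, 2.7], [-1.18, 4.32], [0.11, 2.71], [-2.7, 2.7]. Speed limits (rad/s): [2.57, 2.57, 3.14, 3.14, 3.14, 3.14].

### API

Orientations are given as a unit quaternion [w, x, y, z].
In Python, from plant import r, gripper_to, inverse_kinematics, vision, models, telemetry gives the robot as it stands. Calls block until the motion is done:
- r.move_to(position, orientation): joint-space move of the TCP to a pose.
- r.move_l(position, rot=None, vel=0.15, guard=None): straight line of the TCP; rot=None keeps the orientation; vel is the mean speed in m/s. With guard (N) it stops when the force on the tool has changed by that much, and returns True; else False.
- r.movej(angles): joint-space move.
- gripper_to(opening, f_grip=None): finger opening in m; f_grip is the grip in N (None keeps the last); returns when the fingers have stopped.
- r.hold(seconds).
- inverse_kinematics(position, orientation): joint angles nearest the present ones, or None.
- vision.snapshot(name): name is "scene" or "top" or "wrist"; returns the picture (480x640x3 uint8, red, green, blue); there is no depth.
- vision.get_calibration(name): a dict with "fx", "fy", "cx", "cy" (pixels), "D" ([k1, k2, p1, p2, k3] as OpenCV has them; the pictures are not rectified), "position" and "orientation" of the camera in the world. Camera axes: x right, y down, z forward; pixel columns grow to the right and rows downward; lengths in m; the calibration is good to about 2 mm. A picture is of the moment at which its call begins: read the wrist's pose just before it. get_calibration takes no time and is no camera call; for the wrist camera it gives the pose at the moment of the call.
A pose or a line that the arm cannot do raises r.PlanningError and nothing moves.
- r.sign_off(): hands the job in, once; it reports no verdict.
Trained networks look in the newest picture that a camera, given by its name, has taken for a name from the list of things; names that differ only in an ending like _2 or _b are one class to them, and where a whole thing is asked for, a point or a joint stands for the part that bears it (a point fixed in the world has none). Each returns a list of dicts, best first, with "score" (0 to 1); they miss things now and then, are a little off and sometimes report something else, mostly with a low value. They report only what shows in the picture. A call takes as long as a camera call.
- models.boxes_of(thing, camera): "at" ([x, y, z] in m, in world coordinates, good to about 4 mm: the middle of the surface that is visible of it).
- models.regions_of(thing, camera): "pixels" (480x640 bool, what is visible of it).
- models.mark_of(thing, camera): "at" ([x, y, z] in m, in world coordinates, good to about 4 mm: a listed point, or the origin of a listed thing).
Readings, each from a call of its own:
- telemetry.current_t(): time.
- telemetry.current_joints(): joint angles.
- telemetry.current_dq(): joint speeds.
- telemetry.current_joint_efforts(): joint torques, N m.
- telemetry.current_ee_pos(): TCP position.
- telemetry.current_tool_rot(): TCP orientation.
- telemetry.current_wrist_force(): force on the tool from outside, world axes, zero at the start.
- telemetry.current_torque(): the same for the moment, N m.
- telemetry.current_opening(): finger opening in m.
Only numpy, scipy, OpenCV 4.12 (cv2) and the standard library are available. Lean on these libraries where they do the work, as an engineer would, in place of code of your own. Each camera call takes 0.05 s, during which the arm holds its last target.

### The job

Drop the two model wheels, spigot down, one after the other into the masking jig: the large wheel into the wide bore, the small wheel into the narrow bore, each sitting flat on the block and let go while the mask is still back. Then pull the jig's telescoping rod out by its upright grip plate, against its inner spring, until the mark on the rod stands at the mouth of the tube (80 mm out) so that the mask's windows are over the wheels, and finish while still holding it there, ready for spraying. Leave the other things on the bench where they are.

Things in the scene. Friction and masses are not known exactly. Their poses are not given: they have to be found in the camera images.
- large_wheel_center (a point): centre (half-way up) of the large grey model wheel, which stands on its hub spigot: a disc of diameter 40, 18 thick, on a spigot of diameter 20 and length 14 (foot chamfered 2), 32 high in all; +z up, the spigot's foot 16 below this point, the disc from 2 below to 16 above it. Loose, 30 to 75 g (sizes in mm)
- small_wheel_center (a point): centre (half-way up) of the small grey model wheel, standing on its hub spigot: a disc of diameter 32, 18 thick, on a spigot of diameter 14 and length 14 (foot chamfered 2), 32 high in all; +z up, the spigot's foot 16 below this point, the disc from 2 below to 16 above it. Loose, 20 to 45 g (sizes in mm)
- bore_wide (a point): centre of the mouth of the wide bore (diameter 22, 20 deep, blind) in the top of the jig's aluminium block, 30 above the table; for the large wheel. Its axes are the jig's: +z up, +x along the rod towards its tube, away from the grip plate. A seated wheel's disc rests on the block top, so its centre is then 2 above this point (sizes in mm)
- bore_narrow (a point): centre of the mouth of the narrow bore (diameter 16, 20 deep, blind) in the same block, 96 from the wide bore along the jig's -y, 30 above the table; for the small wheel. Axes as the wide bore's (sizes in mm)
- jig: the fixed masking jig, origin under its block half-way between the bores; block 70 (x) x 170 (y) x 30 high. The rod runs along the jig's x above the middle of the block, between the bores. It carries a thin steel mask plate 42 (x) x 150 (y) x 3 with two round windows, underside 55 above the table; at rest the mask lies behind the bores, centred at x = 80 (front edge x = 59) (sizes in mm)
- tube_mouth (a point): centre of the mouth (facing the jig's -x) of the fixed tube, diameter 25 there, from which the rod (diameter 10) slides out; at jig x = 104, 63 above the table, on the rod's axis. Axes as the jig's (sizes in mm)
- rod_grip (a point): grip point of the upright black grip plate on the rod's free end: plate 12 thick (along the jig's x), 40 wide (along y), from 55 to 107 above the table, this point 89 above the table, on the rod's line; at rest it is at jig x = -80. Above the rod (from 68 up) the plate stands free on both sides. Axes as the jig's; it moves towards the jig's -x as the rod is pulled (sizes in mm)
- rod (a joint): how far the rod is pulled out of its tube, m: 0 at rest, 0.080 when the middle of the dark ring marked on the rod is at the mouth of the tube and the mask's windows are centred over the bores, stop at 0.095. It slides along the jig's -x and its spring pulls it back with about 4 N at 0 and 9 N at 0.080 (sizes in mm)
- paint_jar: small paint jar, diameter 32, height 42; bystander; origin at its underside (sizes in mm)
- sprocket: flat toothed disc with no spigot, about 48 across and 14 high; bystander; origin at its underside (sizes in mm)
- brush: paint brush, about 170 long, lying flat; bystander (sizes in mm)
- sanding_stick: flat stick 150 x 18 x 6; bystander; origin at its underside (sizes in mm)
- thinner_jar: jar, diameter 48, height 75; bystander; origin at its underside (sizes in mm)

How it is judged:
By the outcome, as a careful person would: the job done as asked, in the order asked, and still so for the second after the job is handed in, while the arm keeps its last pose, push and grip.
It also fails if it takes over 64 s, if anything falls off the work surface, if the arm or the gripper's body presses on something with over 40 N, if the wrist force passes 120 N, or if a joint passes its speed limit or range.

## Working session

There is one attempt and no reset: what is moved stays moved. The work goes in short steps, each a Python script; the robot and the scene stay as the last script left them, time stands still between calls to the robot, and variables do not carry over. Pictures are saved under pics/ and viewed, and the job is handed in when it is done.

```bash
ls; mkdir -p pics; python3 - <<'E'
from plant import r, gripper_to, inverse_kinematics, vision, models, telemetry
import cv2
for c in ("scene","top","wrist"):
    im=vision.snapshot(c); cv2.imwrite(f"pics/a_{c}.png",im[:,:,::-1])
    k=vision.get_calibration(c); print(c,{a:(v if not hasattr(v,'round') else v) for a,v in k.items()})
    for n in ["large_wheel_center","small_wheel_center","bore_wide","bore_narrow","jig","tube_mouth","rod_grip","paint_jar","sprocket","thinner_jar","brush","sanding_stick"]:
        m=models.mark_of(n,c); print(c,n,[([round(float(x),4) for x in d['at']],round(float(d['score']),2)) for d in m[:2]])
print(telemetry.current_t())
E
```

```text
pics
scene {'fx': 472.2363973652599, 'fy': 472.2363973652599, 'cx': 318.0218530712946, 'cy': 241.79565379717536, 'D': array([-0.02979744,  0.        ,  0.        ,  0.        ,  0.        ]), 'position': array([ 1.00921942, -0.69366647,  0.89657791]), 'orientation': array([-0.37008553,  0.88175843,  0.27120747, -0.10947732])}
scene large_wheel_center [([0.5147, -0.3193, 0.0153], 0.63)]
scene small_wheel_center [([0.4306, 0.2865, 0.0185], 0.42)]
scene bore_wide [([0.6423, 0.0908, 0.0281], 0.83)]
scene bore_narrow [([0.6656, -0.0018, 0.0317], 0.61), ([0.3401, -0.1695, 0.0008], 0.28)]
scene jig [([0.6535, 0.0424, 0.0007], 0.63)]
scene tube_mouth [([0.7583, 0.0684, 0.064], 0.56)]
scene rod_grip [([0.5756, 0.0244, 0.0899], 0.63)]
scene paint_jar [([0.3346, 0.1841, 0.0018], 0.65)]
scene sprocket [([0.3341, -0.1681, -0.001], 0.66)]
scene thinner_jar [([0.6413, 0.3466, 0.002], 0.75), ([0.3372, -0.169, -0.0044], 0.37)]
scene brush [([0.506, 0.4531, 0.0028], 0.63), ([0.5747, 0.0277, 0.0871], 0.56)]
scene sanding_stick [([0.5037, -0.4601, -0.0007], 0.83)]
top {'fx': 539.7983780731594, 'fy': 539
[... 812 characters left out ...]
ar [([0.6383, 0.3478, -0.0015], 0.62)]
top brush [([0.5054, 0.4544, -0.0034], 0.78)]
top sanding_stick [([0.4973, -0.4537, 0.002], 0.9)]
wrist {'fx': 352.4439591276307, 'fy': 352.4439591276307, 'cx': 318.1805160435352, 'cy': 236.57475071226264, 'D': array([-0.03145621,  0.        ,  0.        ,  0.        ,  0.        ]), 'position': array([0.11814199, 0.56625979, 0.3849431 ]), 'orientation': array([0.09370474, 0.80515546, 0.58172655, 0.06736718])}
wrist large_wheel_center []
wrist small_wheel_center []
wrist bore_wide []
wrist bore_narrow []
wrist jig []
wrist tube_mouth []
wrist rod_grip []
wrist paint_jar []
wrist sprocket []
wrist thinner_jar []
wrist brush []
wrist sanding_stick []
1.95
```

View pics/a_top.png

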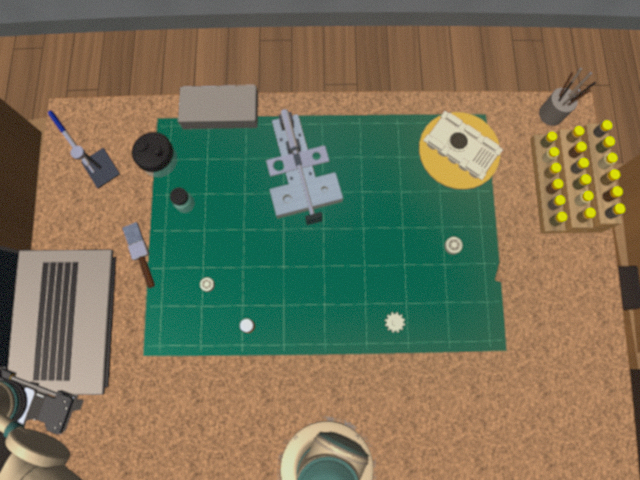

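View pics/a_scene.png

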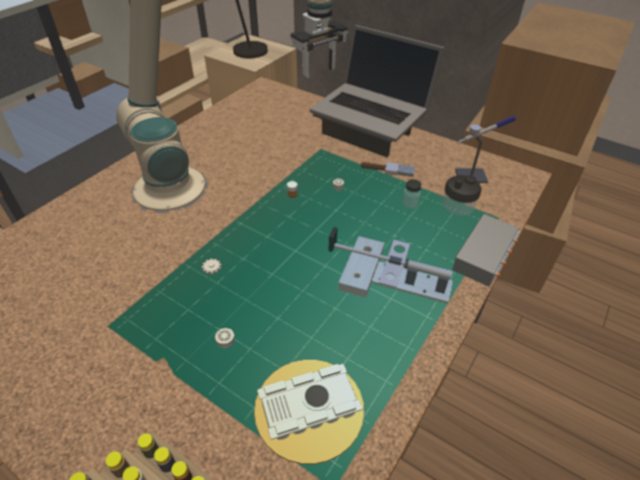

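```bash
cat > h.py <<'E'
from plant import r, gripper_to, inverse_kinematics, vision, models, telemetry
import numpy as np, cv2
from scipy.spatial.transform import Rotation as Ro
def Rq(q): return Ro.from_quat([q[1],q[2],q[3],q[0]]).as_matrix()
def down(phi):
    c,s=np.cos(phi),np.sin(phi)
    q=Ro.from_matrix(np.array([[c,s,0],[s,-c,0],[0,0,-1]])).as_quat()
    return [q[3],q[0],q[1],q[2]]
def cam(name):
    k=vision.get_calibration(name)
    K=np.array([[k['fx'],0,k['cx']],[0,k['fy'],k['cy']],[0,0,1]])
    return K,np.array(k['D']),np.array(k['position']),Rq(k['orientation'])
def px2w(C,uv,z):
    K,D,p,R=C
    u=cv2.undistortPoints(np.array([[uv]],float),K,D)[0,0]
    d=R@np.array([u[0],u[1],1]); return p+d*(z-p[2])/d[2]
def w2px(C,P):
    K,D,p,R=C
    X=(np.atleast_2d(P)-p)@R
    return cv2.projectPoints(X,np.zeros(3),np.zeros(3),K,D)[0][:,0]
def snap(name,fn):
    C=cam(name); im=vision.snapshot(name); cv2.imwrite('pics/'+fn+'.png',im[:,:,::-1]); return C,im
def marks(n,c): return [([round(float(x),4) for x in d['at']],round(float(d['score']),2)) for d in models.mark_of(n,c)[:2]]
E
python3 - <<'E'
from h import *
K,D,p,R=cam('wrist'); T=Rq(telemetry.current_tool_rot()); t=telemetry.current_ee_pos()
print((T.T@(p-t)).round(4),(T.T@R).round(3), T.round(3))
for phi in (14.5,14.5+180,14.5-90,104.5):
  for P in ([.655,.04,.23],[.514,-.319,.2],[.431,.284,.2],[.5,.0,.095]):
    q=inverse_kinematics(P,down(np.radians(phi))); print(phi,P,None if q is None else np.round(q,2))
E
```

```text
[-0.0003 -0.0659 -0.1544] [[ 1.     0.    -0.001]
 [-0.     0.973  0.229]
 [ 0.001 -0.229  0.973]] [[ 0.314  0.949  0.   ]
 [ 0.949 -0.314  0.   ]
 [ 0.     0.    -1.   ]]
14.5 [0.655, 0.04, 0.23] [-0.04  0.4   1.32 -0.    1.42 -0.3 ]
14.5 [0.514, -0.319, 0.2] [-0.67  0.34  1.49 -0.    1.31 -0.92]
14.5 [0.431, 0.284, 0.2] [ 0.45  0.21  1.68 -0.    1.26  0.19]
14.5 [0.5, 0.0, 0.095] [-0.14  0.28  1.87 -0.    0.99 -0.39]
194.5 [0.655, 0.04, 0.23] None
194.5 [0.514, -0.319, 0.2] [-0.67  0.34  1.49 -0.    1.31  2.22]
194.5 [0.431, 0.284, 0.2] None
194.5 [0.5, 0.0, 0.095] None
-75.5 [0.655, 0.04, 0.23] [-0.04  0.4   1.32 -0.    1.42  1.27]
-75.5 [0.514, -0.319, 0.2] [-0.67  0.34  1.49 -0.    1.31  0.65]
-75.5 [0.431, 0.284, 0.2] [ 0.45  0.21  1.68 -0.    1.26  1.77]
-75.5 [0.5, 0.0, 0.095] [-0.14  0.28  1.87 -0.    0.99  1.18]
104.5 [0.655, 0.04, 0.23] [-0.04  0.4   1.32 -0.    1.42 -1.87]
104.5 [0.514, -0.319, 0.2] [-0.67  0.34  1.49 -0.    1.31 -2.49]
104.5 [0.431, 0.284, 0.2] [ 0.45  0.21  1.68 -0.    1.26 -1.38]
104.5 [0.5, 0.0, 0.095] [-0.14  0.28  1.87 -0.    0.99 -1.96]
```

```bash
python3 - <<'E'
from h import *
ph=np.radians(14.5)
r.move_to([.655,.04,.22],down(ph))
C,im=snap('wrist','b_jig')
for n in ["bore_wide","bore_narrow","jig","tube_mouth","rod_grip"]: print(n,marks(n,'wrist'))
print(telemetry.current_t())
np.save('Cjig.npy',np.array([*C[2],*C[3].ravel()]))
E
```

```text
bore_wide [([0.6407, 0.0909, 0.0295], 0.62)]
bore_narrow [([0.6685, -0.0051, 0.0342], 0.69)]
jig [([0.6577, 0.0414, 0.003], 0.71)]
tube_mouth [([0.757, 0.0679, 0.0621], 0.67)]
rod_grip [([0.5753, 0.0233, 0.0907], 0.88)]
4.7083
```

View pics/b_jig.png

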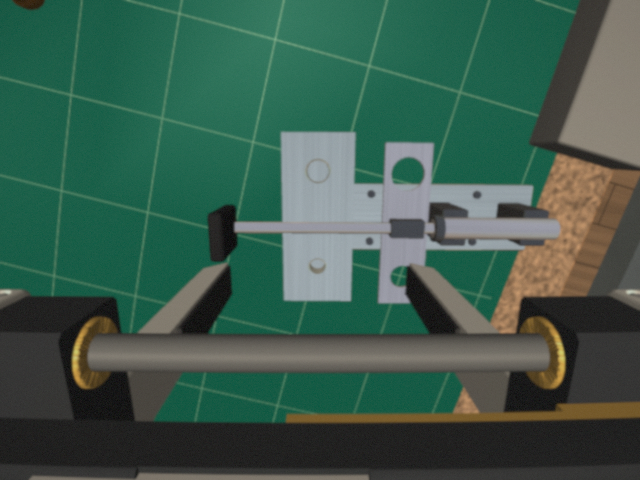

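```bash
python3 - <<'E'
import cv2
im=cv2.imread('pics/b_jig.png')
a=cv2.resize(im[125:310,200:385],None,fx=4,fy=4,interpolation=cv2.INTER_CUBIC)[:600]
b=cv2.resize(im[145:195,290:345],None,fx=7,fy=7,interpolation=cv2.INTER_CUBIC)
c=cv2.resize(im[240:290,290:345],None,fx=7,fy=7,interpolation=cv2.INTER_CUBIC)
cv2.imwrite('pics/b2.png',cv2.convertScaleAbs(cv2.hconcat([b,c]),alpha=1.3,beta=-60))
E
```

```text
(no output)
```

View pics/b2.png

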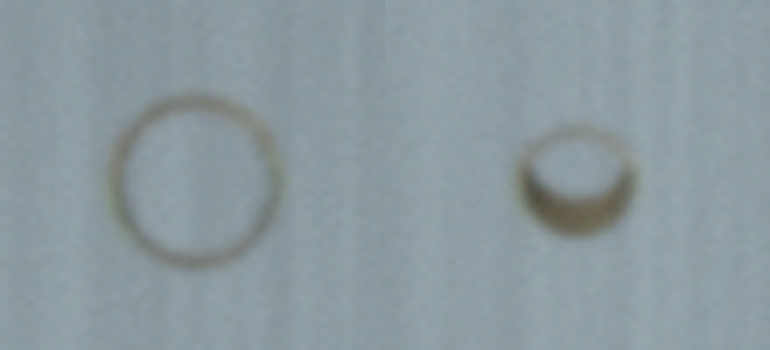

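```bash
python3 - <<'E'
from h import *
a=np.load('Cjig.npy'); k=cam('wrist'); C=(k[0],k[1],a[:3],a[3:].reshape(3,3))
w=px2w(C,(317.7,170.6),.03); n=px2w(C,(317.1,265.6),.03)
print(w,n,np.linalg.norm(w-n)); d=w-n; print(np.degrees(np.arctan2(-d[0],d[1])))
for uv in [(281,132),(355,132),(283,301),(352,301)]: print(px2w(C,uv,.03))
# detection-based fit: all marks
J={'bore_wide':(0,.048),'bore_narrow':(0,-.048),'jig':(0,0),'tube_mouth':(.104,0),'rod_grip':(-.08,0)}
obs={'bore_wide':[(.6423,.0908),(.6418,.091),(.6407,.0909)],'bore_narrow':[(.6656,-.0018),(.6668,-.0033),(.6685,-.0051)],'jig':[(.6535,.0424),(.6548,.0393),(.6577,.0414)],'tube_mouth':[(.7583,.0684),(.7515,.0668),(.757,.0679)],'rod_grip':[(.5756,.0244),(.5775,.0196),(.5753,.0233)]}
A=[];B=[]
for k2,v in obs.items():
  for o in v: A.append(J[k2]);B.append(o)
A=np.array(A);B=np.array(B);a0=A.mean(0);b0=B.mean(0)
H=(A-a0).T@(B-b0); th=np.arctan2(H[0,1]-H[1,0],H[0,0]+H[1,1]); R=np.array([[np.cos(th),-np.sin(th)],[np.sin(th),np.cos(th)]]);t=b0-R@a0
print('nets',np.degrees(th),t, R@[0,.048]+t, R@[0,-.048]+t)
# gray edges of block
E
```

```text
[0.6417289 0.0891118 0.03     ] [ 0.66525837 -0.00379193  0.03      ] 0.09583704784845057
14.212294885681478
[0.59924992 0.11513517 0.03      ]
[0.6666845 0.1326968 0.03     ]
[ 0.64037615 -0.05059892  0.03      ]
[ 0.71056841 -0.03231702  0.03      ]
nets 14.326776773980319 [0.65447595 0.04254556] [0.64259826 0.08905277] [ 0.66635363 -0.00396164]
```

```bash
python3 - <<'E'
from h import *
ph=np.radians(14.3)
r.move_to([.527,-.370,.22],down(ph))
C,im=snap('wrist','c_lw')
print(marks('large_wheel_center','wrist')); 
d=models.regions_of('large_wheel_center','wrist')
if d:
    m=d[0]['pixels'].astype(np.uint8); cs=max(cv2.findContours(m,cv2.RETR_EXTERNAL,cv2.CHAIN_APPROX_NONE)[0],key=cv2.contourArea)
    (x,y),rad=cv2.minEnclosingCircle(cs); print(d[0]['score'],x,y,rad,px2w(C,(x,y),.032))
np.save('Clw.npy',np.array([*C[2],*C[3].ravel()]))
u,v=int(x),int(y)
c=cv2.resize(im[v-30:v+30,u-30:u+30,::-1],None,fx=9,fy=9,interpolation=cv2.INTER_CUBIC); cv2.imwrite('pics/c2.png',c);print(u-30,v-30)
print(telemetry.current_t())
E
```

```text
[([0.5183, -0.3179, 0.013], 0.61)]
0.92 321.2317199707031 169.89024353027344 21.025449752807617 [ 0.51793648 -0.31937016  0.032     ]
291 139
6.4417
```

View pics/c2.png

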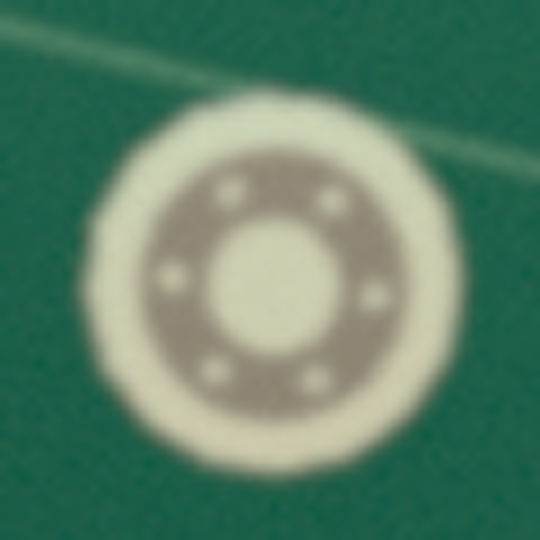

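```bash
python3 - <<'E'
from h import *
q=down(np.radians(14.3))
P=np.array([.5179,-.3195])
gripper_to(.06)
r.move_to([*P,.10],q); print(r.move_l([*P,.038],vel=.1,guard=6), telemetry.current_ee_pos())
gripper_to(.03,f_grip=20); print('open',telemetry.current_opening(),telemetry.current_wrist_force())
r.move_l([*P,.16],vel=.2); print(telemetry.current_opening(),telemetry.current_wrist_force(),telemetry.current_t())
C,im=snap('wrist','d')
E
```

```text
False [ 0.51849601 -0.32012939  0.03870374]
open 0.0395022500773535 [-0.15047764  0.01239175  2.86963106]
0.03941777962823911 [-0.05874577  1.12517059  0.01959874] 9.7083
```

View pics/d.png

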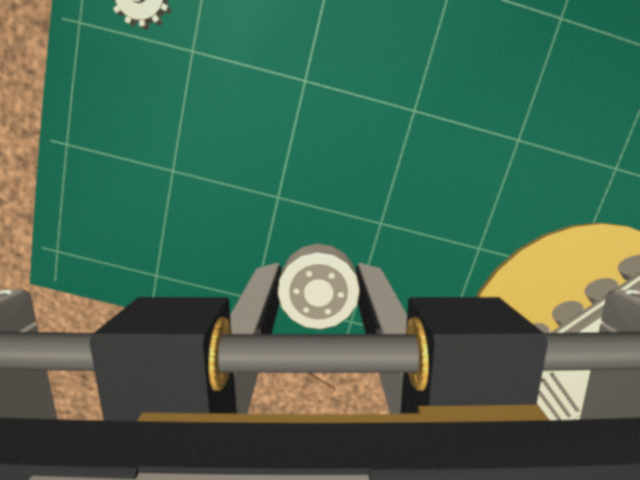

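```bash
python3 - <<'E'
from h import *
C=cam('wrist'); t=telemetry.current_ee_pos(); print(t,Rq(telemetry.current_tool_rot()).round(4)[:,0])
im=cv2.imread('pics/d.png')
c=cv2.resize(im[240:335,270:370],None,fx=6,fy=6,interpolation=cv2.INTER_CUBIC); cv2.imwrite('pics/d2.png',c)
w=px2w(C,(319,292),t[2]-.006); print(w-t)
E
```

```text
[ 0.51692278 -0.3187317   0.15828811] [ 0.969   0.247  -0.0021]
[ 0.00024781  0.00018358 -0.006     ]
```

View pics/d2.png

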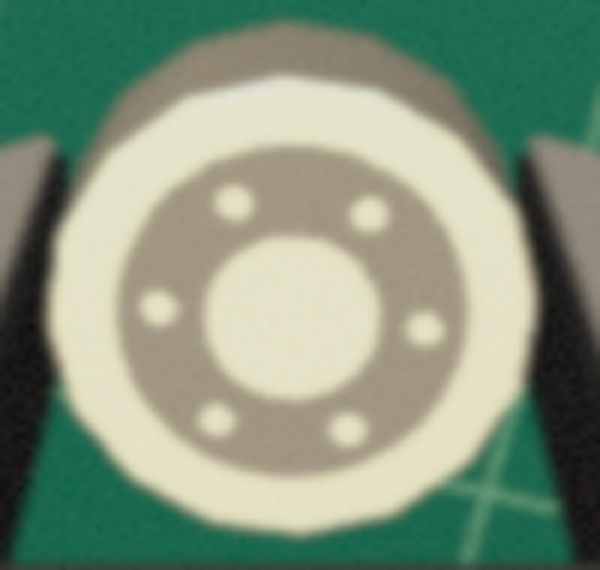

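```bash
cat >> h.py <<'E'
def corr(P,tol=.0004,n=3,vel=.05):
    # settle at P using telemetry residual
    P=np.array(P,float); cmd=P.copy()
    for i in range(n):
        r.hold(.15); e=P-telemetry.current_ee_pos()
        if np.abs(e[:2]).max()<tol and abs(e[2])<.001: break
        cmd=cmd+e; r.move_l(list(cmd),vel=vel)
    r.hold(.1)
    return cmd,telemetry.current_ee_pos()
E
python3 - <<'E'
from h import *
q=down(np.radians(14.3)); B=np.array([.6418,.0891])
r.move_to([*B,.19],q)
r.move_l([*B,.08],vel=.15); 
cmd,p=corr([*B,.078]); print(cmd,p,telemetry.current_wrist_force(),telemetry.current_opening(),telemetry.current_t())
snap('wrist','e')
E
```

```text
[0.64180296 0.0890341  0.07796358] [0.64173148 0.08901459 0.07792193] [-0.81418829  0.57445507 -0.90278419] 0.03979760494570016 13.275
```

View pics/e.png

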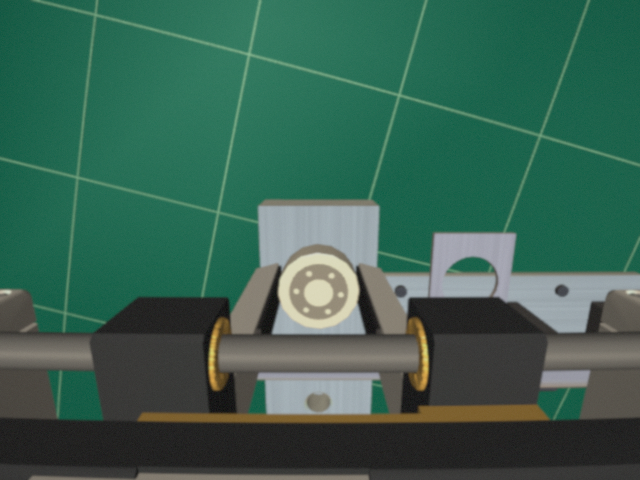

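Wheel is held at (319,290), above the block (259–379 across, centred on the wheel in x). Narrow bore shows at (318,401). Descend with guard.

```bash
python3 - <<'E'
from h import *
B=np.array([.6418,.0891]); f0=np.array(telemetry.current_wrist_force())
g=r.move_l([*B,.0578],vel=.03,guard=5); r.hold(.1)
print(g,telemetry.current_ee_pos(),np.array(telemetry.current_wrist_force())-f0,telemetry.current_opening(),telemetry.current_t())
E
```

```text
False [0.6419708  0.08912682 0.05803083] [-0.35750686  0.09412483 -0.27415764] 0.039606650445902065 14.25
```

```bash
python3 - <<'E'
from h import *
B=np.array([.6418,.0891])
gripper_to(.052); r.hold(.2)
r.move_l([*B,.16],vel=.15)
C,im=snap('wrist','f'); np.save('Cf.npy',np.array([*C[2],*C[3].ravel()]))
print(w2px(C,[[*B,.048],[.6655,-.0038,.03]]),telemetry.current_t())
E
```

```text
[[319.45091982 240.5398698 ]
 [319.31704989 340.1609456 ]] 15.7667
```

View pics/f.png

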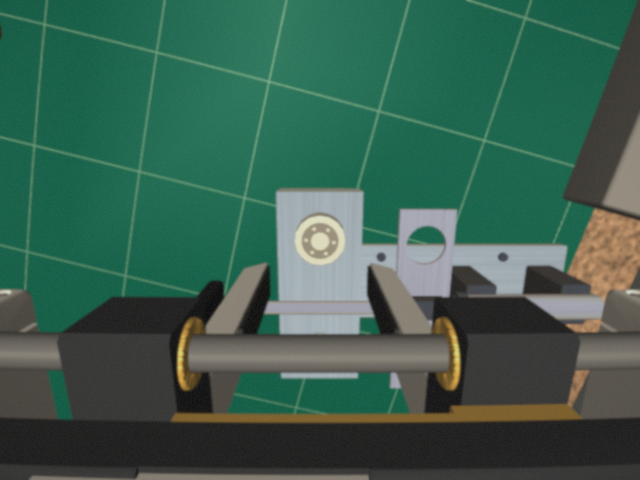

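```bash
python3 - <<'E'
from h import *
ph=np.radians(14.3)
r.move_to([.444,.233,.22],down(ph))
C,im=snap('wrist','g')
print(marks('small_wheel_center','wrist')); 
d=models.regions_of('small_wheel_center','wrist')
m=d[0]['pixels'].astype(np.uint8); cs=max(cv2.findContours(m,cv2.RETR_EXTERNAL,cv2.CHAIN_APPROX_NONE)[0],key=cv2.contourArea)
(x,y),rad=cv2.minEnclosingCircle(cs); print(d[0]['score'],x,y,rad,px2w(C,(x,y),.032))
u,v=int(x),int(y)
c=cv2.resize(im[v-30:v+30,u-30:u+30,::-1],None,fx=9,fy=9,interpolation=cv2.INTER_CUBIC); cv2.imwrite('pics/g2.png',c);print(u-30,v-30)
for w in ('large_wheel_center','paint_jar'): print(w,marks(w,'wrist'))
print(telemetry.current_t())
E
```

```text
[([0.4322, 0.2771, 0.0166], 0.96)]
0.87 315.9905700683594 167.60806274414062 16.875263214111328 [0.43010179 0.28295805 0.032     ]
285 137
large_wheel_center []
paint_jar [([0.3268, 0.1816, -0.0021], 0.7)]
17.0083
```

View pics/g2.png

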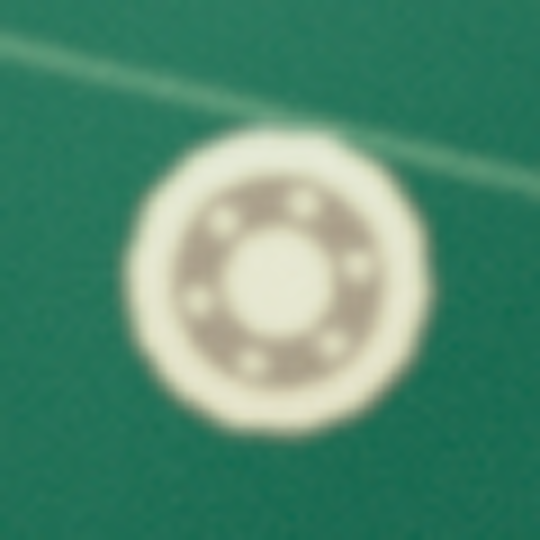

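View pics/g.png

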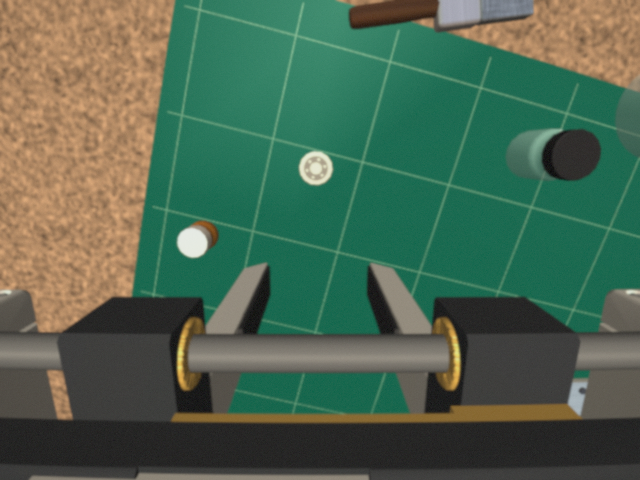

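```bash
python3 - <<'E'
from h import *
q=down(np.radians(14.3))
P=np.array([.4299,.2828])
r.move_to([*P,.10],q); print(r.move_l([*P,.038],vel=.1,guard=6), telemetry.current_ee_pos())
gripper_to(.022,f_grip=20); z0=telemetry.current_ee_pos(); print('open',telemetry.current_opening(),z0)
r.move_l([*P,.19],vel=.25); print(telemetry.current_opening())
C,im=snap('wrist','i'); t=telemetry.current_ee_pos()
w=w2px(C,[t-[0,0,z0[2]-.032]]); print(w)
u,v=w[0].astype(int)
cv2.imwrite('pics/i2.png',cv2.resize(im[v-45:v+45,u-50:u+50,::-1],None,fx=6,fy=6,interpolation=cv2.INTER_CUBIC))
print((w[0]-[u-50,v-45]+.5)*6,telemetry.current_t())
E
```

```text
False [0.4307406  0.28300636 0.03879601]
open 0.03148046672342528 [0.43018893 0.28298074 0.03842615]
0.03155211290455554
[[317.66161076 291.50579935]]
[306.96966456 276.03479612] 19.625
```

View pics/i2.png

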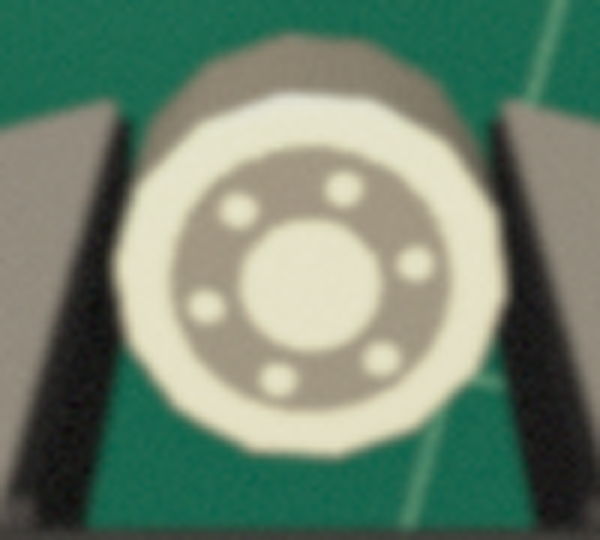

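```bash
python3 - <<'E'
from h import *
q=down(np.radians(14.3)); B=np.array([.6655,-.0038])
r.move_to([*B,.19],q)
r.move_l([*B,.08],vel=.15)
cmd,p=corr([*B,.078]); print(p,telemetry.current_opening()); snap('wrist','j')
f0=np.array(telemetry.current_wrist_force())
g=r.move_l([*B,.0578],vel=.03,guard=5); r.hold(.1)
print(g,telemetry.current_ee_pos(),np.array(telemetry.current_wrist_force())-f0,telemetry.current_opening(),telemetry.current_t())
if not g:
    gripper_to(.044); r.hold(.2)
    r.move_l([*B,.19],vel=.2)
    C,im=snap('wrist','k'); print(w2px(C,[[*B,.048]]))
    print(telemetry.current_t())
E
```

```text
[ 0.66541098 -0.00376954  0.07793286] 0.0316710191364992
False [ 0.66569791 -0.00382781  0.05806545] [ 0.47852777  0.65035638 -0.34073887] 0.03184152614446898 23.925
[[319.53925114 232.43035404]]
25.4167
```

View pics/k.png

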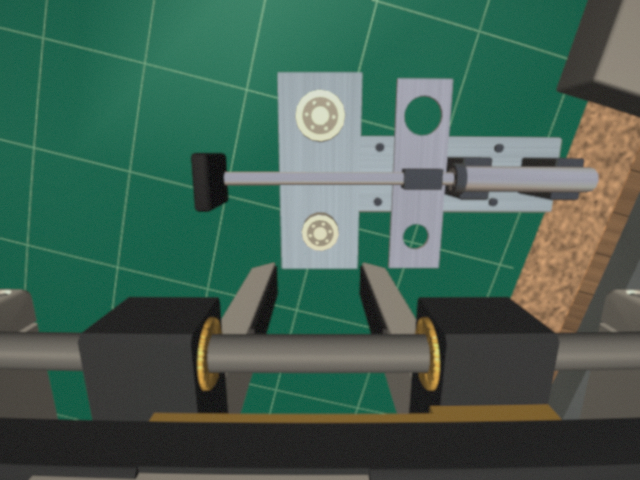

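```bash
cat >> h.py <<'E'
ORG=np.array([.65365,.04265]); YAW=np.radians(14.25)
AX=np.array([np.cos(YAW),np.sin(YAW)]); AY=np.array([-np.sin(YAW),np.cos(YAW)])
def st():
    p=telemetry.current_ee_pos(); f=np.array(telemetry.current_wrist_force())
    d=p[:2]-ORG; return 'jig mm',(d@AX*1e3).round(2),(d@AY*1e3).round(2),(p[2]*1e3).round(2),'F',(f[:2]@AX).round(2),(f[:2]@AY).round(2),f[2].round(2),'op',round(telemetry.current_opening()*1e3,2),'t',telemetry.current_t()
E
python3 - <<'E'
from h import *
q=down(YAW); G=ORG-.08*AX; print(G)
gripper_to(.05)
r.move_to([*G,.19],q); print(st())
snap('wrist','l0')
g=r.move_l([*G,.097],vel=.12,guard=5); cmd,p=corr([*G,.097],n=2); print(g,st())
gripper_to(.0,f_grip=40); r.hold(.2); print(st())
snap('wrist','l')
E
```

```text
[0.57611153 0.02295774]
('jig mm', np.float64(-80.33), np.float64(0.34), np.float64(190.6), 'F', np.float64(1.11), np.float64(-0.11), np.float64(-0.17), 'op', 49.76, 't', 26.2167)
False ('jig mm', np.float64(-79.98), np.float64(-0.0), np.float64(96.89), 'F', np.float64(-0.59), np.float64(0.11), np.float64(-0.06), 'op', 49.57, 't', 28.0917)
('jig mm', np.float64(-80.1), np.float64(-0.01), np.float64(96.87), 'F', np.float64(-0.56), np.float64(-0.15), np.float64(-0.19), 'op', 11.55, 't', 28.9667)
```

View pics/l.png

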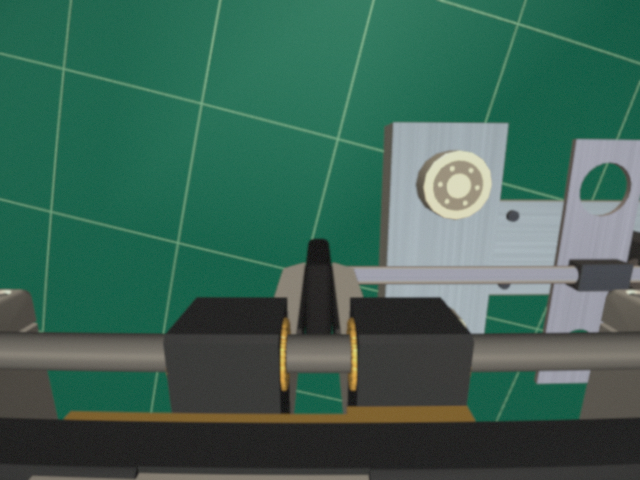

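```bash
python3 - <<'E'
from h import *
T=ORG-.1601*AX
r.move_l([*(ORG-.085*AX),.097],vel=.03); r.hold(.1); print(st())
r.move_l([*T,.097],vel=.06); print(st())
cmd,p=corr([*T,.097],tol=.0003,n=3,vel=.03); print(cmd,st())
r.hold(.3); print(st())
C,im=snap('wrist','m'); snap('scene','m_scene'); snap('top','m_top')
for c in('scene','top'):
  im=cv2.imread(f'pics/m_{c}.png'); a=im[215:305,320:460] if c=='scene' else im[105:235,255:355]
  cv2.imwrite(f'pics/m_{c}2.png',cv2.resize(a,None,fx=5.5 if c=='scene' else 4.5,fy=5.5 if c=='scene' else 4.5,interpolation=cv2.INTER_CUBIC))
E
```

```text
('jig mm', np.float64(-84.41), np.float64(0.0), np.float64(96.88), 'F', np.float64(4.52), np.float64(1.0), np.float64(-4.68), 'op', 11.9, 't', 29.4333)
('jig mm', np.float64(-158.39), np.float64(-0.03), np.float64(96.87), 'F', np.float64(8.83), np.float64(0.61), np.float64(-8.02), 'op', 11.64, 't', 30.8333)
[0.49676362 0.00283751 0.09710891] ('jig mm', np.float64(-160.11), np.float64(-0.06), np.float64(96.9), 'F', np.float64(8.21), np.float64(-0.41), np.float64(-9.51), 'op', 11.85, 't', 31.4833)
('jig mm', np.float64(-160.09), np.float64(-0.05), np.float64(96.89), 'F', np.float64(8.51), np.float64(0.83), np.float64(-8.95), 'op', 11.58, 't', 31.7833)
```

View pics/m.png

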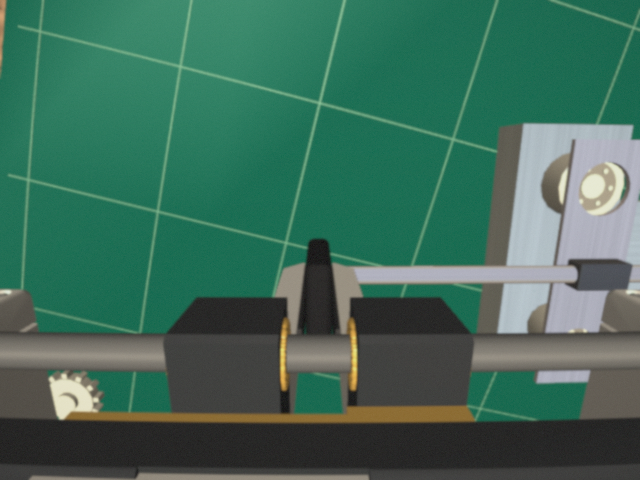

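View pics/m_scene2.png

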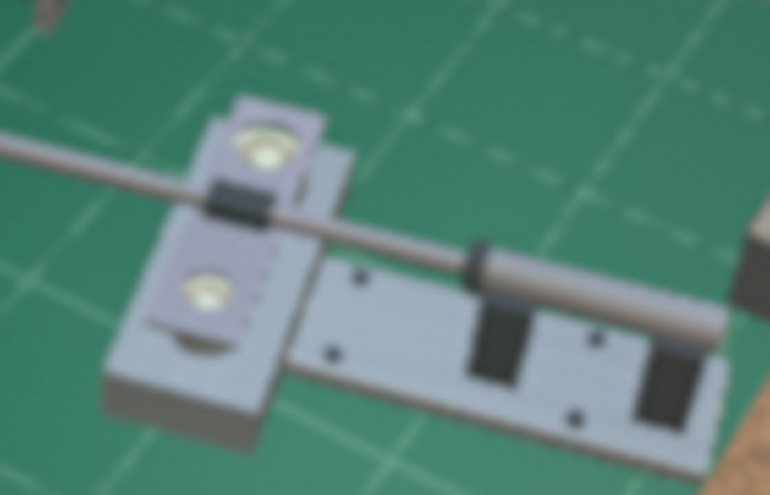

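View pics/m_top2.png

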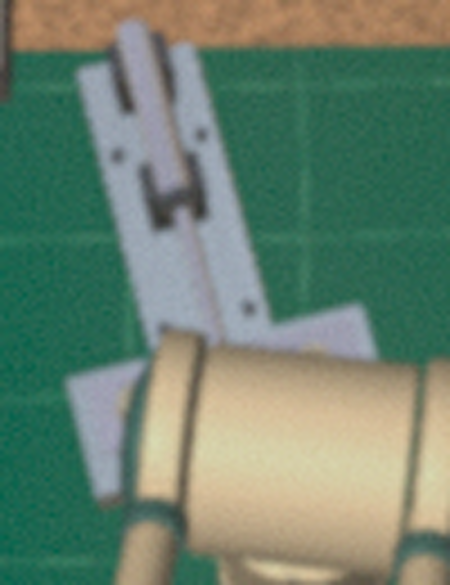

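```bash
python3 - <<'E'
from h import *
a=cv2.imread('pics/l.png',0);b=cv2.imread('pics/m.png',0)
for nm,(y0,y1,x0,x1) in {'masktop':(128,160,560,636),'maskedge':(140,260,556,582),'hub':(255,295,560,634),'plate':(235,295,300,336),'botedge':(360,392,530,575)}.items():
    p=b[y0:y1,x0:x1].astype(np.float32); bl=cv2.Canny(b,40,100)
    A=cv2.Sobel(a,cv2.CV_32F,1,0)[y0:y1,x0:x1];B=cv2.Sobel(b,cv2.CV_32F,1,0)[y0:y1,x0:x1]
    print(nm,cv2.phaseCorrelate(A,B,cv2.createHanningWindow(A.shape[::-1],cv2.CV_32F)))
cv2.imwrite('pics/n.png',cv2.resize(cv2.vconcat([cv2.imread('pics/l.png')[120:300,540:640],cv2.imread('pics/m.png')[120:300,540:640]]) if 0 else cv2.hconcat([cv2.imread('pics/l.png')[120:300,530:640],cv2.imread('pics/m.png')[120:300,530:640]]),None,fx=3.3,fy=3.3,interpolation=cv2.INTER_CUBIC))
K=cam('scene'); 
for x in (0,):
  for y in (.048,-.048):
    print('bore window scene', w2px(K,[[*(ORG+y*AY+x*AX),.058],[*(ORG+y*AY+(x-.021)*AX+np.sign(y)*.027*AY),.058],[*(ORG+y*AY+(x+.021)*AX+np.sign(y)*.027*AY),.058]]).round(1).tolist())
E
```

```text
masktop ((-0.7299681256199193, -0.11333938145885014), 0.7127551598474383)
maskedge ((1.0503232542915235, -2.422385562773883), 0.21563716155511362)
hub ((-0.0561599990392736, -0.4947463206536895), 1.0974882777531942)
plate ((0.09101013052580953, 0.5219736450313128), 0.8605431285169389)
botedge ((-0.5391939768929461, 0.06634646517413678), 1.089182902706994)
bore window scene [[368.0, 241.0], [363.0, 232.1], [378.7, 236.0]]
bore window scene [[357.4, 267.3], [345.6, 272.9], [362.7, 277.5]]
```

View pics/n.png

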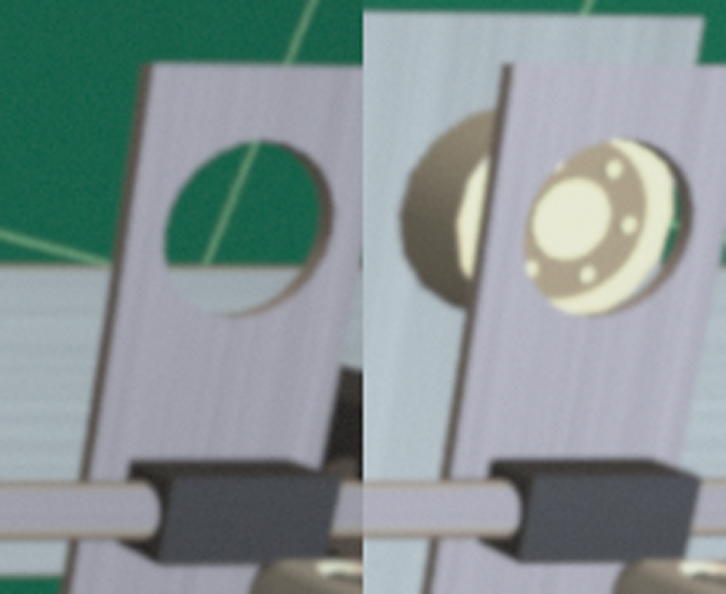

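```bash
python3 - <<'E'
from h import *
print(st()); r.sign_off()
E
```

```text
('jig mm', np.float64(-160.1), np.float64(-0.04), np.float64(96.9), 'F', np.float64(8.85), np.float64(0.98), np.float64(-8.79), 'op', 11.67, 't', 31.9333)
the job is handed in; nothing more can be done
```

The job is done and handed in at 31.9 s: both wheels are seated in the jig, and the arm is still holding the rod out at 80 mm.

- **Wheels:** The large wheel went into the wide bore first, then the small wheel into the narrow bore. Both slid in without tripping the 5 N guard and were let go while the mask was back. In the pictures taken after release, both were within about 1 px of where a fully seated wheel should appear.
- **Rod:** I gripped the plate at its rest position (jig x = -80.1 mm) and pulled it to -160.1 mm, which is 80.0 mm of travel. The spring force was about 8.5–8.9 N, against the 9 N expected. The opening stayed at about 11.6 mm on the 12 mm plate.
- **Slip:** Comparing wrist pictures before and after the pull, the mask had shifted by under 1 px (about 0.5 mm) in most regions compared. One patch on the mask's edge gave a weak match and a larger figure, which I put down to poor matching.
- **Mask position:** The scene camera showed the mask's corners within about 1 px (1–1.5 mm) of where they should be with the windows over the wheels, and the wheels show through the windows.
- **Not confirmed:** The dark ring at the tube mouth could not be made out clearly. The 80 mm rests on arm travel, spring force and mask position.

The other items were not touched, though I did not re-measure them at the end.

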